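# Slide the pepper mill clear and open the loaf bin

## Task

The pepper mill stands where the loaf bin's door comes down. With the fingers, push the mill low down so that it slides upright, never tipped or lifted, fully into its steel bay until it stands gently up against the back wall; only then push the wooden tab on top of the door towards the robot so that the door swings all the way down open. Do not pick anything up, and leave the toothpick dispenser, mug, tin lid and spoon where they are.

Things in the scene. Friction and masses are not known exactly. Their poses are not given: they have to be found in the camera images.
- mill: Loose dark-wood pepper mill, 220 tall, about 0.32 kg. Round foot 62 in diameter with straight sides up to 30 above the counter, tapering to a slim body 32 to 42 in diameter from 50 up. Origin: centre of its underside; z up. Friction on the counter about 0.6: pushed on the foot (below 30) it slides, pushed above about 45 it tips.
- bay: Mill's bay: three fixed upright steel strips, 4 thick, 28 high, on the bare counter (no floor or sill), a U open on one side, 80 wide inside along its x (faces at x = -40, +40). Origin: on the counter, where the mill's axis stands when centred and touching the back wall. +y points from the mouth to the back wall (inner face at y = +31); side walls run from y = -32. Push the mill in along +y.
- bin: Cream loaf bin, fixed, 220 deep, 300 wide, flat roof at height 180. Origin: on the counter below the middle of its front opening; +x points from the front into the bin, y runs along the front (spans x 0 to 220, y -150 to +150). Its door is on the front; coming down it sweeps the counter up to 210 in front.
- door (a joint): Loaf bin's swing door, hinged along its bottom edge. 0 = shut and upright; grows as its top swings to the bin's -x (towards the robot) and down; 1.5 rad = stopped fully open, nearly flat on the counter. Light friction holds it shut; tipped beyond about 0.3 rad it falls open by its own weight in a few seconds.
- door_tab (a point): Middle of the top edge of the wooden tab on the door, 198 from the hinge. The tab is 90 wide along the bin's y and 10 thick; with the door shut it stands 38 above the bin's roof (218 above the counter), its back face 2 in front of the bin's front edge, so a fingertip above the roof can push it from behind towards the bin's -x.
- toothpicks: Push dispenser of toothpicks, clear and red, 48 in diameter, 90 tall, loose; origin at the centre of its underside. Leave alone.
- mug: Green mug, 80 in diameter, 90 tall, handle at its +y, loose; origin at the centre of its underside. Leave alone.
- lid: Tin lid lying flat, 86 in diameter, 11 high, loose; origin at the centre of its underside. Leave alone.
- spoon: Wooden spoon, 240 long along its x axis, lying loose; origin near the middle of its underside. Leave alone.
Not all that is in view belongs to the job. Of the things that look like the bay, the smallest one is meant.

How it is judged:
On the way, in this order (a step that is already met when the one before it is completed fails the run):
1. the mill stands upright in its bay against the back wall (within 10 mm), with the door still shut (y of mill in the frame of bay between -0.01 and 0.008 m and x of mill in the frame of bay between -0.014 and 0.014 m and angle between mill's own z axis and vertical below 0.06 rad and height (world z) of mill below 0.006 m and linear speed of mill below 0.02 m/s and value of joint door below 0.15 rad), for 0.2 s.
2. the loaf bin's door is swung fully down (beyond 1.4 of 1.5 rad) (value of joint door above 1.4 rad), for 0.2 s.
At the end, for the whole second after the job is handed in: The mill stands upright, at rest, inside the bay with less than 10 mm between it and the back wall; the door is fully down (beyond 1.4 of 1.5 rad); dispenser, mug, tin lid and spoon are within 25 mm of where they began (y of mill in the frame of bay between -0.01 and 0.008 m and x of mill in the frame of bay between -0.014 and 0.014 m and angle between mill's own z axis and vertical below 0.06 rad and height (world z) of mill below 0.006 m and linear speed of mill below 0.02 m/s and value of joint door above 1.4 rad and distance of each of toothpicks, mug, lid, spoon from where it was at the start of the episode below 0.025 m); the robot touches nothing.
It fails at once if the mill is rammed against the bay (over 40 N) (contact force between mill and bay above 40 N).
It fails at once if the mill is pushed with the arm or the gripper's body instead of the fingers (contact force between the arm and mill above 3 N).
It fails at once if the mill is tipped by more than 0.25 rad (angle between mill's own z axis and vertical above 0.25 rad).
It fails at once if the mill is lifted (its underside more than 12 mm up) (height (world z) of mill above 0.012 m).
It fails at once if the dispenser, mug, tin lid or spoon is moved by more than 25 mm (distance of any of toothpicks, mug, lid, spoon from where it was at the start of the episode above 0.025 m).
It also fails if it takes over 72 s, if anything falls off the work surface, if the arm or the gripper's body presses on something with over 40 N, if the wrist force passes 120 N, or if a joint passes its speed limit or range.

## Robot

A 6-joint arm with a two-finger parallel gripper is mounted at the origin on the work surface. World frame = base frame: x ahead of the robot, y to its left, z up, the work surface at z = 0. Lengths are in m, angles in rad, forces in N, time in s.
With the tool pointing down it reaches from about 0.225 to 0.875 m from the base axis. Payload 3.4 kg.
Tool frame: the origin (TCP) lies between the finger pads; the fingertips stand 25 mm ahead of it and the grasp point (between the pads) lies 6 mm ahead of it (manip.tips_ahead is the distance from the TCP to the fingertips, in m); z points along the fingers, x is the direction in which the jaws open and shut, and the axes are right-handed (so a half turn about z gives the same grasp; the last joint's range is limited). The gripper opens to 85 mm and grips with 20 to 120 N. Pads are 22 mm wide; open, the fingers measure 114 mm over their backs; the gripper's body (76 mm by 85 mm) begins 54 mm behind the grasp point. The pads swing forward as they close: fully open they stand 13 mm farther back than shut.
Start: joints at [-1.423, 0.276, 1.505, -0, 1.361, -0.121], TCP at [0.153, -0.554, 0.256] pointing down, gripper open.
Joint ranges: [-2.89, 2.89], [-0.75, 2.08], [0.22, 2.7], [-1.18, 4.32], [0.11, 2.71], [-2.7, 2.7]. Speed limits (rad/s): [2.57, 2.57, 3.14, 3.14, 3.14, 3.14].

## Interface

Orientations are given as a unit quaternion [w, x, y, z].
In Python, from rig import manip gives the robot as it stands. The module is installed in compiled form; this text tells all that it offers.
- The arm moves only by the tool send_rows, never from a script. Its argument "plan" is a list of rows, each an object with "linear": the shift along the tool's x, y, z in m, a list of three; "delta_rot": the turn, a rotation vector about the tool's x, y, z in degrees, a list of three; "fingers": the finger opening in m, from 0 to 0.0854. A call has 1 to 12 rows; each row shifts and turns the pose as measured when the row begins, along the tool's axes as they then stand; what a row does not reach is not made up. A row lasts 1/12 s, in which the tool goes at most 41.7 mm and 7.16 degrees, less where a joint would pass 70% of its speed; a pose out of reach is approached as far as the arm can. A call with a gripper value outside its range is refused whole. The fingers move at their own pace and stop on an object; "force" is the grip in N (left out, the last holds). Time passes only in rows, so rows that do not move let the fingers close. It gives the time, the measured TCP pose, the force and the opening at its end, in the units of the state.
- manip.get_state(): the state, without advancing time (a new reading comes with each control period).
- manip.get_image(name): name is "scene" or "top" or "wrist"; returns the picture (400x640x3 uint8, red, green, blue); there is no depth.
- manip.camera_info(name): a dict with "K" (3x3 intrinsics, pixels), "rvec" (rotation vector, rad) and "tvec" (3), from world to camera coordinates, as OpenCV has them. Camera axes: x right, y down, z forward; pixel columns grow to the right and rows downward; lengths in m; the calibration is good to about 2 mm. A picture is of the moment at which its call begins: read the wrist's pose just before it. camera_info takes no time and is no camera call; for the wrist camera it gives the pose at the moment of the call.
- manip.sign_off(): hands the job in, once; it reports no verdict.
Trained networks look in the newest picture that a camera, given by its name, has taken for a name from the list of things; names that differ only in an ending like _2 or _b are one class to them, and where a whole thing is asked for, a point or a joint stands for the part that bears it (a point fixed in the world has none). Each returns a list of dicts, best first, with "p" (0 to 1); they miss things now and then, are a little off and sometimes report something else, mostly with a low value. They report only what shows in the picture. A call takes as long as a camera call. They do not tell look-alikes from the thing itself.
- manip.find_in(thing, camera): "extent" ([left, top, right, bottom] in pixels, round what is visible of it).
- manip.masks_of(thing, camera): "pixels" (400x640 bool, what is visible of it) and "extent" ([left, top, right, bottom] in pixels, round what is visible of it).
The state is a dict: "clock": time; "qpos": joint angles; "qd": joint speeds; "effort": joint torques, N m; "position": TCP position; "ee_rot": TCP orientation; "contact_force": force on the tool from outside, world axes, zero at the start; "moment": the same for the moment, N m; "width": finger opening in m.
Only numpy, scipy, OpenCV 4.12 (cv2) and the standard library are available. Lean on these libraries where they do the work, as an engineer would, in place of code of your own. Each camera call takes 0.05 s, during which the arm holds its last target. There are 200 camera calls.

## Working session

There is one attempt and no reset: what is moved stays moved. The work goes in short steps, Python scripts to look and compute and a tool call to move; the robot and the scene stay as the last step left them, time stands still between calls to the robot, and variables do not carry over. Pictures are saved under pics/ and viewed, about 8 in all and at most 12, crops included, and the job is handed in when it is done.

Besides the shell and the picture viewer there is one more tool, called after "Emit:" as name(argument=value, ...), one argument or row to a line, values as JSON. send_rows: Moves the arm, as the interface text tells. Its arguments: {"type":"object","properties":{"plan":{"type":"array","items":{"type":"object","properties":{"linear":{"type":"array","items":{"type":"number"}},"delta_rot":{"type":"array","items":{"type":"number"}},"fingers":{"type":"number"}}}},"force":{"type":"number"}},"required":["plan"]}

```bash
mkdir -p pics; cat > h.py <<'E'
import numpy as np, cv2
from rig import manip
def cam(n):
    c=manip.camera_info(n); return np.array(c["K"]),cv2.Rodrigues(np.array(c["rvec"],float))[0],np.array(c["tvec"],float).ravel()
def ray(n,uv,z):
    K,R,t=cam(n); d=R.T@np.linalg.solve(K,[uv[0],uv[1],1.]); o=-R.T@t
    return o+d*(z-o[2])/d[2]
def proj(n,P):
    K,R,t=cam(n); p=(R@np.atleast_2d(P).T).T+t; p=(K@p.T).T; return p[:,:2]/p[:,2:]
def save(im,name): cv2.imwrite("pics/"+name,cv2.cvtColor(im,cv2.COLOR_RGB2BGR))
E
python3 - <<'E'
from h import *
s=manip.get_image("scene"); t=manip.get_image("top")
save(s,"s0.png"); save(t,"t0.png")
for n in("top","scene"):
    K,R,t_=cam(n); print(n,"pos",(-R.T@t_).round(3),"f",K[0,0])
    for th in("mill","bay","bin","door_tab","toothpicks","mug","lid","spoon"):
        r=manip.find_in(th,n)
        print(n,th,[(round(float(d["p"]),2),[int(v) for v in d["extent"]]) for d in r[:4]])
print(manip.get_state())
E
```

```text
top pos [0.344 0.022 1.1  ] f 374.04165248521105
top mill [(0.74, [410, 196, 446, 231])]
top bay [(0.82, [192, 193, 230, 239]), (0.74, [244, 203, 274, 232])]
top bin [(0.57, [333, 73, 452, 176])]
top door_tab []
top toothpicks [(0.69, [279, 145, 294, 163])]
top mug [(0.58, [190, 134, 232, 171])]
top lid [(0.97, [376, 254, 406, 284])]
top spoon [(0.79, [185, 285, 270, 309])]
scene pos [0.836 0.585 0.789] f 431.50072394838065
scene mill [(0.66, [272, 95, 295, 170])]
scene bay [(0.91, [352, 198, 407, 249]), (0.76, [329, 269, 381, 319]), (0.74, [344, 322, 423, 395]), (0.52, [425, 256, 512, 340])]
scene bin [(0.75, [127, 109, 267, 269])]
scene door_tab [(0.66, [220, 111, 269, 229])]
scene toothpicks [(0.79, [241, 260, 267, 303]), (0.28, [129, 108, 268, 267])]
scene mug [(0.56, [260, 346, 315, 397])]
scene lid [(0.76, [332, 155, 366, 185])]
scene spoon [(0.86, [423, 257, 512, 344])]
{'clock': 0.9, 'qpos': array([-1.42304296e+00,  2.75884017e-01,  1.50490156e+00, -7.16050013e-06,
        1.36075278e+00, -1.20988182e-01]), 'qd': array([1.17714877e-03, 1.54111085e-03, 4.91876475e-04, 1.18564083e-03,
       9.19227106e-05, 3.15657870e-04]), 'effort': array([-8.62579473e-04, -4.16641331e+01, -2.46099544e+01, -6.08360770e-04,
        4.46858576e-05, -7.03587034e-06]), 'position': array([ 0.15267356, -0.55437085,  0.25633651]), 'ee_rot': array([ 2.14475426e-05,  7.95462068e-01, -6.06003381e-01,  1.70098026e-05]), 'contact_force': array([ 0.22633992,  0.35967224, -0.18692937]), 'moment': array([-0.01336996, -0.01096546,  0.04984654]), 'width': 0.08562611023335241}
```

View pics/t0.png

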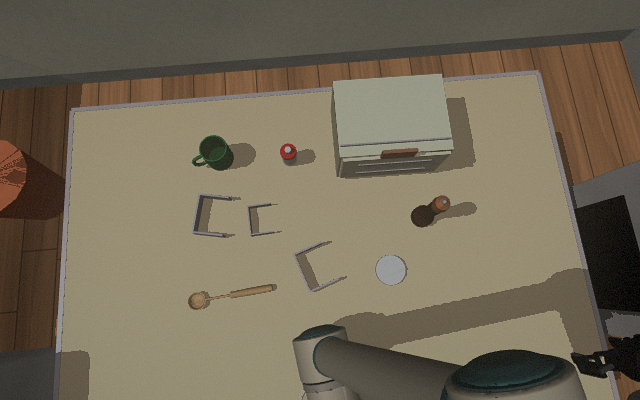

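View pics/s0.png

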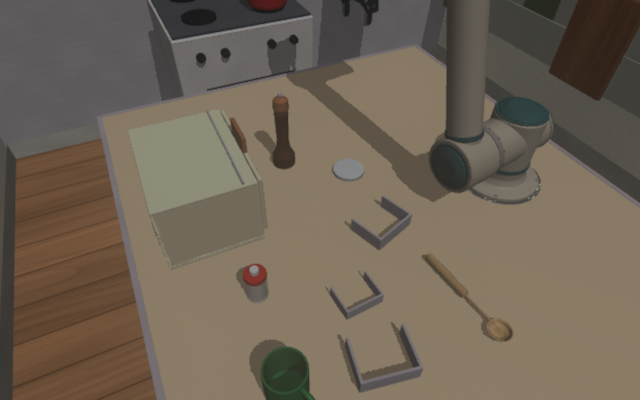

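Top view: the mill foot is at about (423,216). The smallest U is at (249–280, 203–236), with its mouth to the right, towards the mill. The lid, spoon and the other U's are clear of the straight path. In the scene view the small bay is at (330–382, 272–315). Next I'll enlarge the important areas.

```bash
python3 - <<'E'
from h import *
s=cv2.imread("pics/s0.png"); t=cv2.imread("pics/t0.png")
def crop(im,x,y,w,h,k): return cv2.resize(im[y:y+h,x:x+w],(w*k,h*k),interpolation=cv2.INTER_CUBIC)
a=crop(t,240,195,50,50,8/1 and 6); b=crop(t,400,185,50,50,6); c=crop(s,325,265,65,50,6)[:, :390]; d=crop(s,265,90,40,50,6) 
c=crop(s,325,265,60,60,5); d=crop(s,262,125,60,60,5)
save_=np.vstack([np.hstack([a,b]),np.hstack([c,d])]); 
for i in range(0,600,50):
    cv2.line(save_,(i,0),(i,6),(0,0,255),1); cv2.line(save_,(0,i),(6,i),(0,0,255),1)
cv2.imwrite("pics/c0.png",save_)
print("tips",manip.tips_ahead)
for n in("top","scene"):
    img=manip.get_image(n)
    for m in manip.masks_of("bay",n):
        e=m["extent"]; print(n,e.astype(int) if hasattr(e,'astype') else e, round(float(m["p"]),2), [ray(n,uv,0.028)[:2].round(3).tolist() for uv in [(e[0],e[1]),(e[2],e[3])]])
# top mill foot: mask low part
m=manip.masks_of("mill","top") 
print([ (x["extent"],x["p"]) for x in m])
print(ray("top",(423,216),0.03),ray("scene",(284,160),0.015))
for n,uv in(("top",(391,270)),("top",(288,152)),("top",(213,152))): print(ray(n,uv,0.0))
# bin
for uv in((333,85),(442,75),(339,145),(452,139)): print("roof",ray("top",uv,0.18).round(3))
E
```

```text
tips 0.025
top [193.2, 192.8, 228.5, 237.8] 0.67 [[0.638, 0.367], [0.496, 0.269]]
top [243.2, 202.9, 267.8, 226.2] 0.51 [[0.594, 0.222], [0.519, 0.155]]
top [297.7, 247.3, 338.5, 292.6] 0.5 [[0.451, 0.073], [0.315, -0.03]]
scene [329.5, 271.8, 382.6, 320.6] 0.85 [[0.573, 0.11], [0.531, 0.258]]
scene [341.0, 326.2, 423.2, 393.0] 0.81 [[0.61, 0.233], [0.541, 0.406]]
scene [351.3, 197.7, 409.2, 251.1] 0.71 [[0.422, -0.067], [0.387, 0.137]]
[]
[ 0.50790155 -0.29646711  0.03      ] [ 0.51174605 -0.28940687  0.015     ]
[ 0.36363743 -0.18915302  0.        ]
[0.74985007 0.0818217  0.        ]
[0.77062114 0.3132064  0.        ]
roof [ 0.863 -0.063  0.18 ]
roof [ 0.867 -0.362  0.18 ]
roof [ 0.691 -0.062  0.18 ]
roof [ 0.681 -0.358  0.18 ]
```

View pics/c0.png

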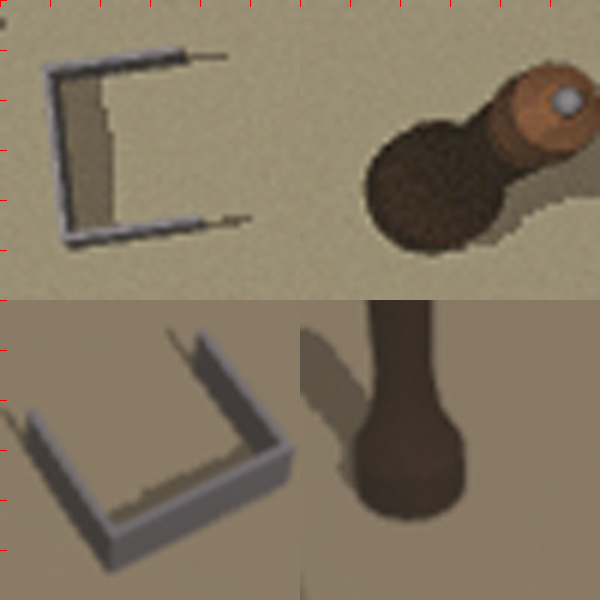

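Crops: the bay's outer top corners in the top view are (247.8,206.3) and (251.3,235.5), with wall ends at (271,203.7) and (274.2,232). The mill foot disc spans 410.8–434 × 205–227 in top and 272.6–295.4 with its bottom at 169 in scene. I'll fit both.

```bash
python3 - <<'E'
from h import *
from scipy.optimize import least_squares as LS
# bay outer top corners in bay frame: x right? +y to back.
B=np.array([[-.044,.035,.028],[.044,.035,.028],[-.044,-.032,.028],[.044,-.032,.028]])
def tw(p,P): c,s=np.cos(p[2]),np.sin(p[2]); return np.c_[p[0]+c*P[:,0]-s*P[:,1],p[1]+s*P[:,0]+c*P[:,1],P[:,2]]
# back ~ world +y, so bay x ~ world +x : bay -x is image-bottom in top view
top=np.array([[251.3,235.5],[247.8,206.3],[274.2,232],[271,203.7]])
print("top pts",[ray("top",u,.028)[:2].round(4).tolist() for u in top])
sc=np.array([[383.4,294],[347,312],[365.4,271.4],[331,287]])
print("sc pts",[ray("scene",u,.028)[:2].round(4).tolist() for u in sc])
for W in((1,0),(0,1),(1,1)):
    f=lambda p:np.r_[W[0]*(proj("top",tw(p,B))-top).ravel(),W[1]*(proj("scene",tw(p,B))-sc).ravel()]
    r=LS(f,[.555,.18,.0]); print("bay",r.x.round(4),f(r.x).round(1))
a=np.linspace(0,2*np.pi,73)
C=lambda p:np.vstack([np.c_[p[0]+.031*np.cos(a),p[1]+.031*np.sin(a),0*a+z] for z in(0,.03)])
def g(p):
    t=proj("top",C(p)); s=proj("scene",C(p))
    return np.array([t[:,0].min()-410.8,t[:,1].max()-227.2,t[:,1].min()-205,s[:,0].min()-272.6,s[:,0].max()-295.4,s[:,1].max()-169])
r=LS(g,[.51,-.29]); print("mill",r.x.round(4),g(r.x).round(1))
E
```

```text
top pts [[0.4964, 0.2036], [0.583, 0.2094], [0.5006, 0.1374], [0.5846, 0.1414]]
sc pts [[0.498, 0.2069], [0.585, 0.2108], [0.5029, 0.1424], [0.5871, 0.1454]]
bay [0.5413 0.1715 0.053 ] [-0.2  0.3  0.2 -0.1  0.1  0.5 -0.2 -0.7  0.  -0.   0.  -0.   0.  -0.
 -0.  -0. ]
bay [0.5432 0.1747 0.0463] [-0.  -0.  -0.  -0.  -0.   0.  -0.  -0.   0.3  0.2 -0.   0.5  0.5 -0.9
 -0.8  0.1]
bay [0.5424 0.1734 0.0491] [-0.9 -0.  -0.4 -0.5 -0.6  0.2 -0.8 -1.   0.3 -0.5  0.1 -0.2  0.4 -1.5
 -0.7 -0.5]
mill [ 0.5086 -0.2987] [-0.2  0.6  0.2 -0.3 -0.4  0.1]
```

Emit:
send_rows(
  plan=[
    {"delta_rot": [0,0,-6.8],"linear": [0,0,0],"fingers": 0.03},
    {"delta_rot": [0,0,-6.8],"linear": [0,0,0],"fingers": 0.03},
    {"delta_rot": [0,0,-6.8],"linear": [0,0,0],"fingers": 0.03},
    {"delta_rot": [0,0,-6.8],"linear": [0,0,0],"fingers": 0.03},
    {"delta_rot": [0,0,-6.8],"linear": [0,0,0],"fingers": 0.03},
    {"delta_rot": [0,0,-6.8],"linear": [0,0,0],"fingers": 0.03},
    {"delta_rot": [0,0,-6.8],"linear": [0,0,0],"fingers": 0.03},
    {"delta_rot": [0,0,-6.8],"linear": [0,0,0],"fingers": 0.03},
    {"delta_rot": [0,0,-6.8],"linear": [0,0,0],"fingers": 0.03},
    {"delta_rot": [0,0,-6.8],"linear": [0,0,0],"fingers": 0.03},
    {"delta_rot": [0,0,-6.8],"linear": [0,0,0],"fingers": 0.03},
  ],
)

```text
clock: 2.07
position: [0.1527, -0.5544, 0.2563]
ee_rot: [0.0, 0.999, 0.033, -0.0]
contact_force: [0.5, -0.4, -0.1]
width: 0.03
```

Emit:
send_rows(
  plan=[
    {"linear": [0.039,-0.009,0],"delta_rot": [0,0,0],"fingers": 0.03},
    {"linear": [0.039,-0.009,0],"delta_rot": [0,0,0],"fingers": 0.03},
    {"linear": [0.039,-0.009,0],"delta_rot": [0,0,0],"fingers": 0.03},
    {"linear": [0.039,-0.009,0],"delta_rot": [0,0,0],"fingers": 0.03},
    {"linear": [0.039,-0.009,0],"delta_rot": [0,0,0],"fingers": 0.03},
    {"linear": [0.039,-0.009,0],"delta_rot": [0,0,0],"fingers": 0.03},
    {"linear": [0.039,-0.009,0],"delta_rot": [0,0,0],"fingers": 0.03},
    {"linear": [0.039,-0.009,0],"delta_rot": [0,0,0],"fingers": 0.03},
    {"linear": [0.035,-0.009,0],"delta_rot": [0,0,0],"fingers": 0.03},
  ],
)

```text
clock: 2.82
position: [0.4988, -0.4516, 0.2551]
ee_rot: [0.003, 1.0, 0.028, -0.002]
contact_force: [0.7, -0.7, -0.7]
width: 0.0303
```

Emit:
send_rows(
  plan=[
    {"linear": [0,0,0],"delta_rot": [6,0,0],"fingers": 0.03},
    {"linear": [0,0,0],"delta_rot": [6,0,0],"fingers": 0.03},
    {"linear": [0,0,0],"delta_rot": [6,0,0],"fingers": 0.03},
    {"linear": [0,0,0],"delta_rot": [6,0,0],"fingers": 0.03},
    {"linear": [0,0,0],"delta_rot": [6,0,0],"fingers": 0.03},
    {"linear": [0,0,0],"delta_rot": [5,0,0],"fingers": 0.03},
    {"linear": [0,0,0],"delta_rot": [0,0,0],"fingers": 0.03},
  ],
)

```text
clock: 3.4
position: [0.5128, -0.4419, 0.2556]
ee_rot: [-0.311, 0.95, 0.038, -0.01]
contact_force: [-1.0, 0.5, -1.1]
width: 0.0298
```

```bash
cat >> h.py <<'E'
from scipy.spatial.transform import Rotation as Rn
def st():
    s=manip.get_state(); q=s["ee_rot"]; R=Rn.from_quat([q[1],q[2],q[3],q[0]]).as_matrix()
    print("t",round(s["clock"],2),"p",s["position"].round(4),"w",round(s["width"],4),"F",s["contact_force"].round(1))
    print("tool x",R[:,0].round(3),"y",R[:,1].round(3),"z",R[:,2].round(3),"tip",(s["position"]+.025*R[:,2]).round(4),"q",s["qpos"].round(2))
    return s,R
E
python3 -c "
from h import *
st()"
```

```text
t 3.4 p [ 0.5128 -0.4419  0.2556] w 0.0298 F [-1.   0.5 -1.1]
tool x [0.997 0.079 0.005] y [ 0.067 -0.804 -0.591] z [-0.043  0.589 -0.807] tip [ 0.5118 -0.4271  0.2354] q [-0.97  0.71  0.92  0.34  2.05 -0.97]
```

Emit:
send_rows(
  plan=[
    {"linear": [0,0.018,0.0242],"delta_rot": [0,0,0],"fingers": 0.03},
    {"linear": [0,0.018,0.0242],"delta_rot": [0,0,0],"fingers": 0.03},
    {"linear": [0,0.018,0.0242],"delta_rot": [0,0,0],"fingers": 0.03},
    {"linear": [0,0.018,0.0242],"delta_rot": [0,0,0],"fingers": 0.03},
    {"linear": [0,0.018,0.0242],"delta_rot": [0,0,0],"fingers": 0.03},
    {"linear": [0,0.018,0.0242],"delta_rot": [0,0,0],"fingers": 0.03},
    {"linear": [0,0,0],"delta_rot": [0,0,0],"fingers": 0.03},
  ],
)

```text
clock: 3.98
position: [0.5156, -0.4473, 0.07]
ee_rot: [-0.299, 0.953, 0.04, -0.008]
contact_force: [-0.4, 0.3, -0.4]
width: 0.0299
```

```bash
python3 -c "
from h import *
s,R=st()
save(np.vstack([manip.get_image('scene')[60:360,150:550],manip.get_image('wrist')[:300:,120:520]]),'a1.png')
P=s['position']+R@np.array([0,0,.025]); print(proj('scene',P),proj('wrist',P))"
```

```text
t 3.98 p [ 0.5156 -0.4473  0.07  ] w 0.0299 F [-0.4  0.3 -0.4]
tool x [0.997 0.082 0.009] y [ 0.072 -0.818 -0.57 ] z [-0.039  0.569 -0.821] tip [ 0.5146 -0.4331  0.0495] q [-0.96  0.82  1.14  0.3   1.71 -1.09]
[[263.66930482 122.82011131]] [[311.1587634  259.42698291]]
```

View pics/a1.png

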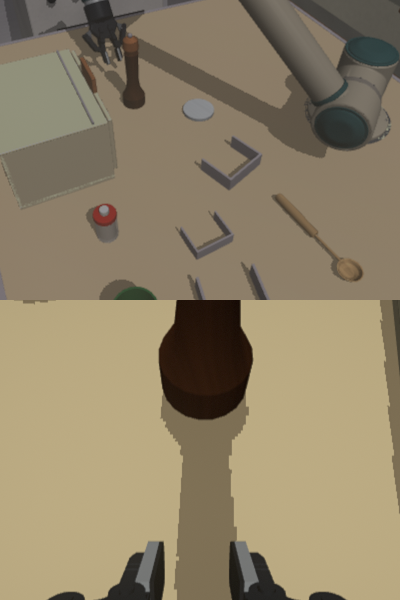

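The wrist view shows the mill foot centred at about (206,385) in the crop, ahead of the two open fingers with tips at about (158,543) and (235,543), so they are well lined up. Before approaching I'll check where the camera sits relative to the mill, and the centring error.

```bash
python3 -c "
from h import *
s,R=st()
K,Rc,t=cam('wrist'); print('cam in tool',(R.T@(-Rc.T@t-s['position'])).round(3),'cam axis in tool',(R.T@Rc.T[:,2]).round(2))
m=np.array([.5086,-.2987,.0]); print('mill in tool',(R.T@(m-s['position'])).round(4))
# mill foot from wrist: lowest pixel of foot (counter), left/right
print(ray('wrist',(206+120,418-300),0), ray('wrist',(159+120,365-300),.03),ray('wrist',(253+120,363-300),.03))
"
```

```text
t 4.08 p [ 0.5173 -0.4485  0.0759] w 0.0303 F [-0.1 -0.6  0.4]
tool x [0.997 0.082 0.014] y [ 0.076 -0.82  -0.567] z [-0.035  0.566 -0.823] tip [ 0.5165 -0.4344  0.0553] q [-0.96  0.82  1.13  0.3   1.72 -1.09]
cam in tool [ 0.001 -0.075 -0.117] cam axis in tool [-0.    0.29  0.96]
mill in tool [ 0.0025 -0.0805  0.1476]
[ 0.51597783 -0.32645796  0.        ] [ 0.48281323 -0.30807304  0.03      ] [ 0.54366471 -0.30083923  0.03      ]
```

Emit:
send_rows(
  plan=[
    {"linear": [-0.001,0.0085,0.0124],"delta_rot": [0,0,0],"fingers": 0.03},
    {"linear": [-0.001,0.0085,0.0124],"delta_rot": [0,0,0],"fingers": 0.03},
    {"linear": [0,0,0],"delta_rot": [0,0,0],"fingers": 0.03},
    {"linear": [0,0,0],"delta_rot": [0,0,0],"fingers": 0.03},
  ],
)

```text
clock: 4.42
position: [0.5184, -0.4512, 0.0515]
ee_rot: [-0.291, 0.956, 0.043, -0.002]
contact_force: [-0.1, -0.3, -0.4]
width: 0.03
```

```bash
python3 -c "
from h import *
st()"
```

```text
t 4.42 p [ 0.5184 -0.4512  0.0515] w 0.03 F [-0.1 -0.3 -0.4]
tool x [0.996 0.084 0.022] y [ 0.082 -0.827 -0.556] z [-0.028  0.556 -0.831] tip [ 0.5177 -0.4373  0.0307] q [-0.96  0.83  1.15  0.3   1.67 -1.11]
```

Emit:
send_rows(
  plan=[
    {"linear": [-0.001,0.005,0.0075],"delta_rot": [2.5,-0.5,1],"fingers": 0.03},
    {"linear": [-0.001,0.005,0.0075],"delta_rot": [2.5,-0.5,1],"fingers": 0.03},
    {"linear": [0,0,0],"delta_rot": [0,0,0],"fingers": 0.03},
  ],
)

```text
clock: 4.67
position: [0.5176, -0.4518, 0.0372]
ee_rot: [-0.331, 0.943, 0.029, -0.016]
contact_force: [-0.1, -0.8, -1.4]
width: 0.0306
```

```bash
python3 -c "
from h import *
s,R=st();m=np.array([.511,-.299,.0]); print('mill in tool',(R.T@(m-s['position'])).round(4))
"
```

```text
t 4.67 p [ 0.5176 -0.4518  0.0372] w 0.0306 F [-0.1 -0.8 -1.4]
tool x [ 0.998  0.066 -0.01 ] y [ 0.045 -0.78  -0.625] z [-0.049  0.623 -0.781] tip [ 0.5164 -0.4362  0.0177] q [-0.97  0.89  1.1   0.32  1.74 -1.08]
mill in tool [ 0.0038 -0.0962  0.1245]
```

Emit:
send_rows(
  plan=[
    {"linear": [0.0,-0.018,0.016],"delta_rot": [0,0,0],"fingers": 0.03},
    {"linear": [0.0,-0.018,0.016],"delta_rot": [0,0,0],"fingers": 0.03},
    {"linear": [0.0,-0.018,0.016],"delta_rot": [0,0,0],"fingers": 0.03},
    {"linear": [0,0,0],"delta_rot": [0,0,0],"fingers": 0.03},
  ],
)

```text
clock: 5.0
position: [0.5133, -0.3807, 0.0346]
ee_rot: [-0.327, 0.944, 0.029, -0.013]
contact_force: [-0.0, 1.6, -0.7]
width: 0.0302
```

```bash
python3 -c "
from h import *
s,R=st();m=np.array([.511,-.299,.0]); print('mill in tool',(R.T@(m-s['position'])).round(4))
save(manip.get_image('wrist'),'a2.png')
"
```

```text
t 5.0 p [ 0.5133 -0.3807  0.0346] w 0.0302 F [-0.   1.6 -0.7]
tool x [ 0.998  0.063 -0.005] y [ 0.046 -0.784 -0.619] z [-0.043  0.617 -0.785] tip [ 0.5122 -0.3653  0.015 ] q [-0.93  0.81  1.29  0.34  1.62 -1.08]
mill in tool [ 0.0031 -0.0428  0.0777]
```

View pics/a2.png

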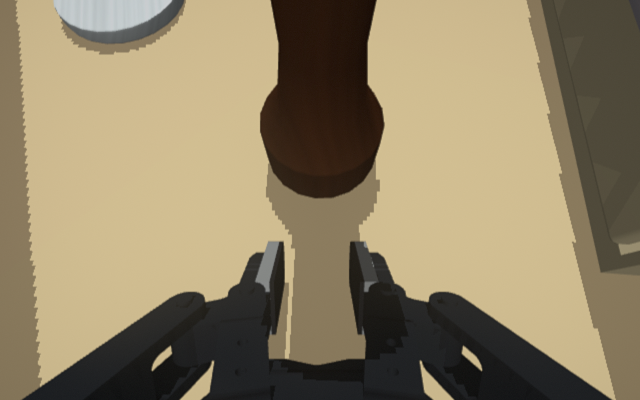

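The fingers are centred on the mill: finger midpoint column 317, mill column 322, gap about 30 mm. I'll approach gently and start pushing.

Emit:
send_rows(
  plan=[
    {"linear": [0.0008,-0.0094,0.0074],"delta_rot": [0,0,0],"fingers": 0.03},
    {"linear": [0.0008,-0.0094,0.0074],"delta_rot": [0,0,0],"fingers": 0.03},
    {"linear": [0.0006,-0.0047,0.0037],"delta_rot": [0,0,0],"fingers": 0.03},
    {"linear": [0.0008,-0.0047,0.0037],"delta_rot": [0,0,0],"fingers": 0.03},
    {"linear": [0.0008,-0.0047,0.0037],"delta_rot": [0,0,0],"fingers": 0.03},
    {"linear": [0.0008,-0.0047,0.0037],"delta_rot": [0,0,0],"fingers": 0.03},
    {"linear": [0.001,-0.006,0.0047],"delta_rot": [0,0,0],"fingers": 0.03},
    {"linear": [0.001,-0.006,0.0047],"delta_rot": [0,0,0],"fingers": 0.03},
  ],
)

```text
clock: 5.72
position: [0.5186, -0.3254, 0.0372]
ee_rot: [-0.316, 0.948, 0.029, -0.008]
contact_force: [-0.8, -3.9, 1.9]
width: 0.0297
```

```bash
python3 -c "
from h import *
s,R=st()
save(np.vstack([manip.get_image('wrist')[:300,120:520],manip.get_image('scene')[60:260,150:550]]),'a3.png')
"
```

```text
t 5.72 p [ 0.5186 -0.3254  0.0372] w 0.0297 F [-0.8 -3.9  1.9]
tool x [0.998 0.061 0.004] y [ 0.051 -0.799 -0.599] z [-0.034  0.598 -0.8  ] tip [ 0.5177 -0.3104  0.0172] q [-0.88  0.75  1.41  0.37  1.52 -1.06]
```

View pics/a3.png

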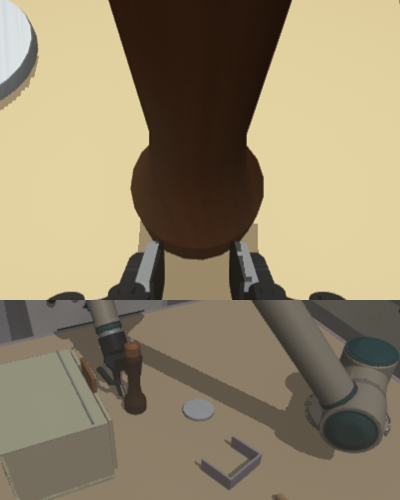

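Both pads touch the foot, at (150,245) and (240,245) in the crop, and the mill is upright and has moved with the fingers. I'll continue pushing.

Emit:
send_rows(
  plan=[
    {"linear": [0.0018,-0.011,0.0086],"delta_rot": [0.15,0,0],"fingers": 0.03},
    {"linear": [0.0018,-0.011,0.0086],"delta_rot": [0.15,0,0],"fingers": 0.03},
    {"linear": [0.0018,-0.011,0.0086],"delta_rot": [0.15,0,0],"fingers": 0.03},
    {"linear": [0.0018,-0.011,0.0086],"delta_rot": [0.15,0,0],"fingers": 0.03},
    {"linear": [0.0018,-0.011,0.0086],"delta_rot": [0.15,0,0],"fingers": 0.03},
    {"linear": [0.0018,-0.011,0.0086],"delta_rot": [0.15,0,0],"fingers": 0.03},
    {"linear": [0.0018,-0.011,0.0086],"delta_rot": [0.15,0,0],"fingers": 0.03},
    {"linear": [0.0018,-0.011,0.0086],"delta_rot": [0.15,0,0],"fingers": 0.03},
    {"linear": [0.0018,-0.011,0.0086],"delta_rot": [0.15,0,0],"fingers": 0.03},
    {"linear": [0.0012,-0.008,0.0062],"delta_rot": [0,0,0],"fingers": 0.03},
  ],
)

```text
clock: 6.65
position: [0.5299, -0.1815, 0.0361]
ee_rot: [-0.325, 0.945, 0.028, -0.006]
contact_force: [0.1, -2.5, 2.5]
width: 0.0302
```

```bash
python3 -c "
from h import *
s,R=st()
"
```

```text
t 6.65 p [ 0.5299 -0.1815  0.0361] w 0.0302 F [ 0.1 -2.5  2.5]
tool x [0.998 0.058 0.007] y [ 0.05  -0.787 -0.614] z [-0.03   0.614 -0.789] tip [ 0.5292 -0.1662  0.0164] q [-0.73  0.67  1.64  0.46  1.36 -1.01]
```

Emit:
send_rows(
  plan=[
    {"linear": [0.002,-0.0116,0.0094],"delta_rot": [0.1,0,0],"fingers": 0.03},
    {"linear": [0.002,-0.0116,0.0094],"delta_rot": [0.1,0,0],"fingers": 0.03},
    {"linear": [0.002,-0.0116,0.0094],"delta_rot": [0.1,0,0],"fingers": 0.03},
    {"linear": [0.002,-0.0116,0.0094],"delta_rot": [0.1,0,0],"fingers": 0.03},
    {"linear": [0.002,-0.0116,0.0094],"delta_rot": [0.1,0,0],"fingers": 0.03},
    {"linear": [0.002,-0.0116,0.0094],"delta_rot": [0.1,0,0],"fingers": 0.03},
    {"linear": [0.002,-0.0116,0.0094],"delta_rot": [0.1,0,0],"fingers": 0.03},
    {"linear": [0.002,-0.0116,0.0094],"delta_rot": [0.1,0,0],"fingers": 0.03},
    {"linear": [0.0015,-0.008,0.0065],"delta_rot": [0.1,0,0],"fingers": 0.03},
    {"linear": [0.001,-0.005,0.004],"delta_rot": [0,0,0],"fingers": 0.03},
  ],
)

```text
clock: 7.48
position: [0.5411, -0.0304, 0.0354]
ee_rot: [-0.332, 0.943, 0.029, -0.006]
contact_force: [-0.4, -4.7, 3.7]
width: 0.0299
```

```bash
python3 -c "
from h import *
s,R=st()
a=manip.get_image('wrist')
t=manip.get_image('top'); s2=manip.get_image('scene'); print([(x['p'],x['extent']) for n in('top','scene') for x in manip.find_in('mill',n)])
k=lambda im:cv2.resize(im,(400,320),interpolation=cv2.INTER_CUBIC)
save(np.hstack([np.vstack([k(t[180:260,240:340]),k(s2[200:328,270:430])]),a[:,120:520][:640]] if 0 else [np.vstack([k(t[180:260,240:340]),k(s2[200:328,270:430])])]),'a4.png')
"
```

```text
t 7.48 p [ 0.5411 -0.0304  0.0354] w 0.0299 F [-0.4 -4.7  3.7]
tool x [0.998 0.058 0.009] y [ 0.051 -0.778 -0.626] z [-0.03   0.626 -0.779] tip [ 0.5404 -0.0148  0.016 ] q [-0.53  0.61  1.8   0.59  1.21 -0.94]
[(0.61, [332.0, 74.7, 454.5, 177.3]), (0.9, [312.9, 174.5, 339.6, 256.3])]
```

View pics/a4.png

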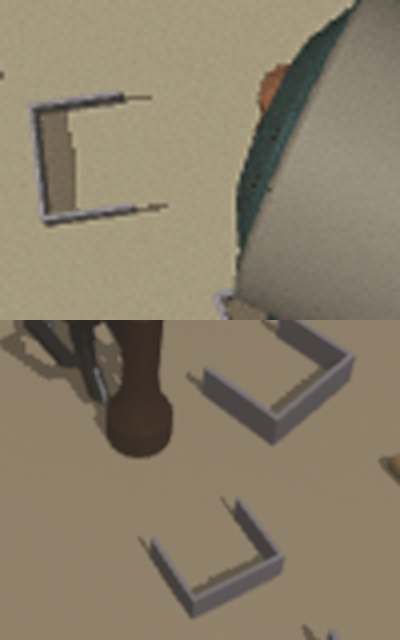

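The mill stands upright just ahead of the bay, with its foot at about (313–339, bottom 255) in scene. The wrist is near the mill head in the top view, so I'll check the clearance there.

```bash
python3 - <<'E'
from h import *
from scipy.optimize import least_squares as LS
a=np.linspace(0,2*np.pi,73)
C=lambda p:np.vstack([np.c_[p[0]+.031*np.cos(a),p[1]+.031*np.sin(a),0*a+z] for z in(0,.03)])
def g(p):
    s=proj("scene",C(p)); return np.array([s[:,0].min()-312.8,s[:,0].max()-338.8,s[:,1].max()-254.8])
r=LS(g,[.54,.02]); print("mill",r.x.round(4),g(r.x).round(1))
s2=manip.get_image('scene'); save(cv2.resize(s2[70:310,200:440],(720,720)[:2])[:600],'a5.png')
E
```

```text
mill [0.5359 0.0188] [-0.5  0.5 -0. ]
```

View pics/a5.png

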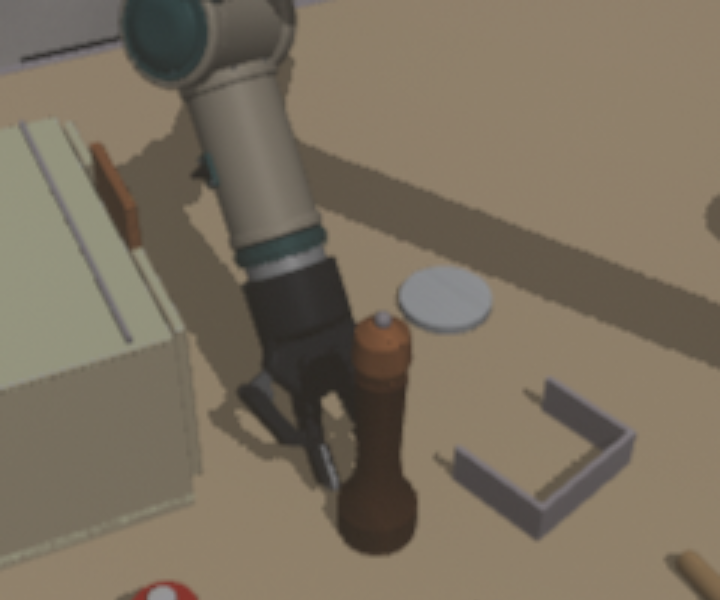

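Clear: the gripper leans back and only the fingers touch the foot. The lid and the other bays are untouched. I'll push on towards the mouth.

Emit:
send_rows(
  plan=[
    {"linear": [0.0012,-0.0092,0.0077],"delta_rot": [0.1,0,0],"fingers": 0.03},
    {"linear": [0.0012,-0.0092,0.0077],"delta_rot": [0.1,0,0],"fingers": 0.03},
    {"linear": [0.0012,-0.0092,0.0077],"delta_rot": [0.1,0,0],"fingers": 0.03},
    {"linear": [0.0012,-0.0092,0.0077],"delta_rot": [0.1,0,0],"fingers": 0.03},
    {"linear": [0.0012,-0.0092,0.0077],"delta_rot": [0.1,0,0],"fingers": 0.03},
    {"linear": [0.001,-0.0092,0.0077],"delta_rot": [0.1,0,0],"fingers": 0.03},
    {"linear": [0.0009,-0.0092,0.0077],"delta_rot": [0.1,0,0],"fingers": 0.03},
    {"linear": [0.0008,-0.0092,0.0077],"delta_rot": [0.1,0,0],"fingers": 0.03},
    {"linear": [0.0006,-0.0078,0.0062],"delta_rot": [0,0,0],"fingers": 0.03},
  ],
)

```text
clock: 8.53
position: [0.5472, 0.0791, 0.0336]
ee_rot: [-0.337, 0.941, 0.026, -0.003]
contact_force: [-0.3, -3.2, 1.1]
width: 0.0298
```

```bash
python3 - <<'E'
from h import *
s,R=st(); c,n=np.cos(.049),np.sin(.049); tip=s["position"]+.025*R[:,2]
d=tip[:2]-[.5424,.1734]; print("tip in bay",(c*d[0]+n*d[1]).round(4),(-n*d[0]+c*d[1]).round(4))
im=manip.get_image('wrist'); save(im,'a6.png'); s2=manip.get_image('scene'); save(cv2.resize(s2[230:330,290:410],(720,600),interpolation=cv2.INTER_CUBIC),'a7.png')
E
```

```text
t 8.53 p [0.5472 0.0791 0.0336] w 0.0298 F [-0.3 -3.2  1.1]
tool x [0.999 0.052 0.012] y [ 0.048 -0.772 -0.634] z [-0.023  0.634 -0.773] tip [0.5466 0.095  0.0143] q [-0.36  0.59  1.87  0.71  1.11 -0.88]
tip in bay 0.0004 -0.0785
```

View pics/a7.png

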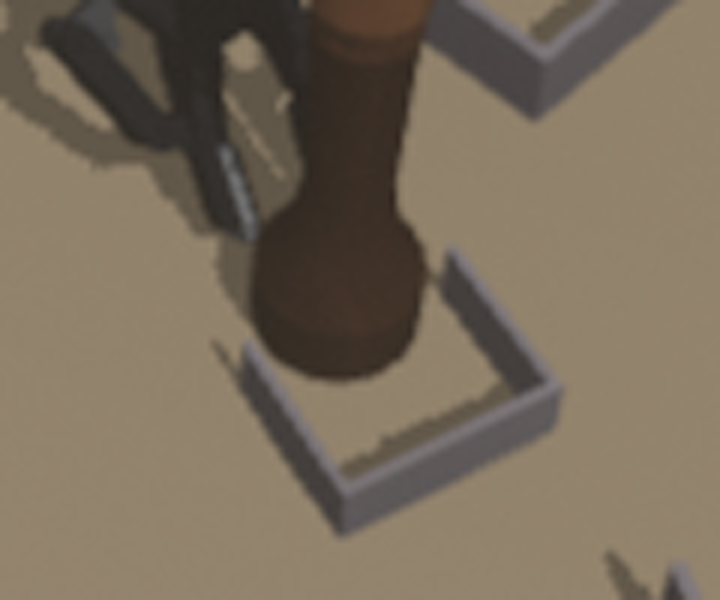

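The mill is at the mouth and upright. Its foot is at columns 252–425 with the bottom at 380 in the crop. I'll compute its lateral offset in the bay.

```bash
cat >> h.py <<'E'
from scipy.optimize import least_squares as LS
_a=np.linspace(0,2*np.pi,73)
_C=lambda p:np.vstack([np.c_[p[0]+.031*np.cos(_a),p[1]+.031*np.sin(_a),0*_a+z] for z in(0,.03)])
def foot(l,r,b,p0=(.543,.15)):
    def g(p):
        s=proj("scene",_C(p)); return np.array([s[:,0].min()-l,s[:,0].max()-r,s[:,1].max()-b])
    q=LS(g,p0); d=q.x-[.5424,.1734]; c,n=np.cos(.049),np.sin(.049)
    print("mill",q.x.round(4),g(q.x).round(1),"in bay",(c*d[0]+n*d[1]).round(4),(-n*d[0]+c*d[1]).round(4))
E
python3 -c "
from h import *
foot(332,360.8,293.3)"
```

```text
mill [0.5419 0.1295] [-0.4  0.4 -0. ] in bay -0.0027 -0.0438
```

Emit:
send_rows(
  plan=[
    {"linear": [0.0006,-0.0062,0.0051],"delta_rot": [0,0,0],"fingers": 0.03},
    {"linear": [0.0006,-0.0062,0.0051],"delta_rot": [0,0,0],"fingers": 0.03},
    {"linear": [0.0006,-0.0062,0.0051],"delta_rot": [0,0,0],"fingers": 0.03},
    {"linear": [0.0004,-0.0047,0.0038],"delta_rot": [0,0,0],"fingers": 0.03},
    {"linear": [0.0002,-0.0024,0.0019],"delta_rot": [0,0,0],"fingers": 0.03},
  ],
)

```text
clock: 9.05
position: [0.5468, 0.1157, 0.0328]
ee_rot: [-0.337, 0.941, 0.027, -0.004]
contact_force: [-0.3, -2.8, 0.7]
width: 0.03
```

```bash
cat >> h.py <<'E'
def tipbay():
    s,R=st(); c,n=np.cos(.049),np.sin(.049); tip=s["position"]+.025*R[:,2]
    d=tip[:2]-[.5424,.1734]; y=(-n*d[0]+c*d[1]); print("tip in bay",(c*d[0]+n*d[1]).round(4),y.round(4),"mill y est",(y+.0356).round(4)); return s,R
E
python3 -c "
from h import *
tipbay()"
```

```text
t 9.05 p [0.5468 0.1157 0.0328] w 0.03 F [-0.3 -2.8  0.7]
tool x [0.999 0.053 0.01 ] y [ 0.048 -0.772 -0.634] z [-0.026  0.634 -0.773] tip [0.5462 0.1315 0.0135] q [-0.3   0.58  1.89  0.75  1.08 -0.86]
tip in bay 0.0017 -0.042 mill y est -0.0064
```

Emit:
send_rows(
  plan=[
    {"linear": [0,-0.0016,0.0012],"delta_rot": [0,0,0],"fingers": 0.03},
    {"linear": [0,-0.0016,0.0012],"delta_rot": [0,0,0],"fingers": 0.03},
  ],
)

```text
clock: 9.22
position: [0.5466, 0.1204, 0.0329]
ee_rot: [-0.337, 0.941, 0.027, -0.004]
contact_force: [-0.2, -2.0, 0.2]
width: 0.0304
```

```bash
python3 -c "
from h import *
tipbay()
s2=manip.get_image('scene'); save(cv2.resize(s2[230:330,290:410],(720,600),interpolation=cv2.INTER_CUBIC),'a8.png')"
```

```text
t 9.22 p [0.5466 0.1204 0.0329] w 0.0304 F [-0.2 -2.   0.2]
tool x [0.999 0.054 0.01 ] y [ 0.048 -0.772 -0.634] z [-0.026  0.633 -0.773] tip [0.546  0.1362 0.0135] q [-0.29  0.58  1.89  0.75  1.07 -0.86]
tip in bay 0.0018 -0.0373 mill y est -0.0017
```

View pics/a8.png

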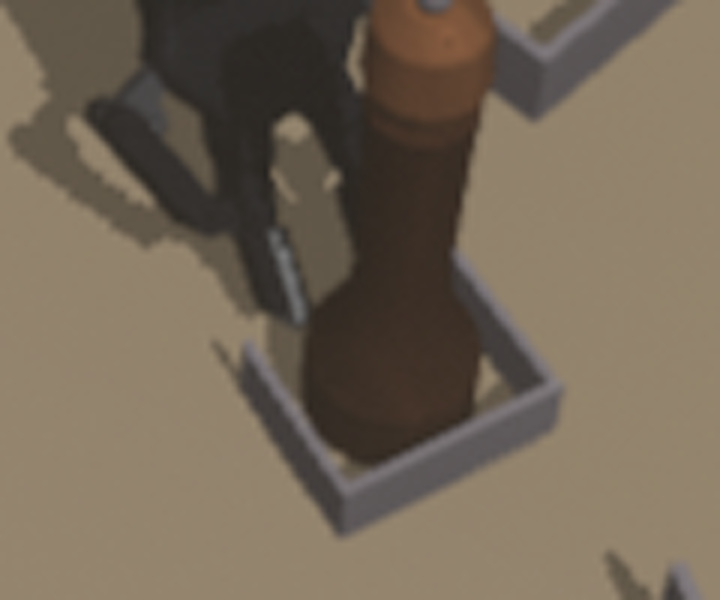

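The mill is inside and nearly at the back wall, with the foot at columns 303–480 in the crop. I'll creep on until the force rises.

Emit:
send_rows(
  plan=[
    {"linear": [0,-0.0012,0.0009],"delta_rot": [0,0,0],"fingers": 0.03},
    {"linear": [0,-0.0012,0.0009],"delta_rot": [0,0,0],"fingers": 0.03},
  ],
)

```text
clock: 9.43
position: [0.5465, 0.1235, 0.0329]
ee_rot: [-0.337, 0.941, 0.027, -0.004]
contact_force: [0.2, -2.7, 0.5]
width: 0.0299
```

```bash
python3 -c "
from h import *
tipbay()"
```

```text
t 9.43 p [0.5465 0.1235 0.0329] w 0.0299 F [ 0.2 -2.7  0.5]
tool x [0.999 0.053 0.01 ] y [ 0.048 -0.772 -0.634] z [-0.026  0.633 -0.773] tip [0.5458 0.1393 0.0136] q [-0.29  0.58  1.89  0.75  1.07 -0.85]
tip in bay 0.0018 -0.0342 mill y est 0.0014
```

Emit:
send_rows(
  plan=[
    {"linear": [0,-0.001,0.0008],"delta_rot": [0,0,0],"fingers": 0.03},
    {"linear": [0,-0.001,0.0008],"delta_rot": [0,0,0],"fingers": 0.03},
  ],
)

```text
clock: 9.6
position: [0.5464, 0.1259, 0.0328]
ee_rot: [-0.336, 0.941, 0.027, -0.004]
contact_force: [-0.1, -2.3, 0.9]
width: 0.0301
```

```bash
python3 -c "
from h import *
tipbay()
s2=manip.get_image('scene'); save(cv2.resize(s2[270:330,330:390],(600,600),interpolation=cv2.INTER_CUBIC),'a9.png')"
```

```text
t 9.6 p [0.5464 0.1259 0.0328] w 0.0301 F [-0.1 -2.3  0.9]
tool x [0.999 0.053 0.01 ] y [ 0.047 -0.772 -0.634] z [-0.025  0.633 -0.774] tip [0.5458 0.1417 0.0135] q [-0.28  0.58  1.9   0.76  1.07 -0.85]
tip in bay 0.0018 -0.0318 mill y est 0.0038
```

View pics/a9.png

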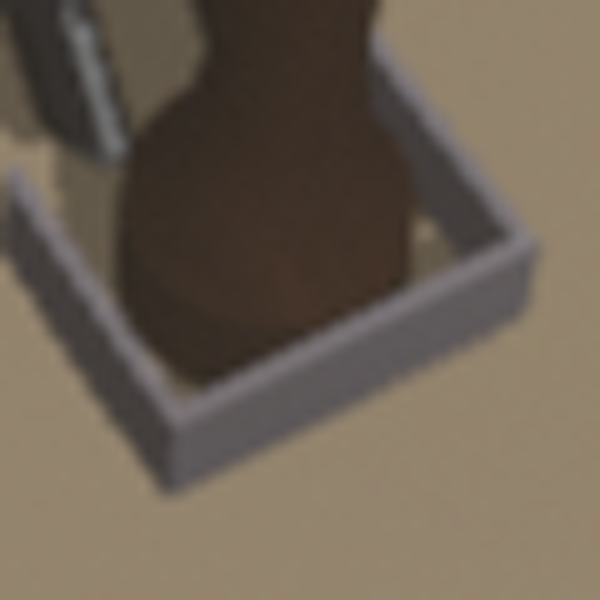

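The foot is deep in the bay with small gaps left of it and to its right. The force is still sliding friction only, so there's no wall contact yet. I'll creep further.

Emit:
send_rows(
  plan=[
    {"linear": [0,-0.001,0.0008],"delta_rot": [0,0,0],"fingers": 0.03},
    {"linear": [0,-0.001,0.0008],"delta_rot": [0,0,0],"fingers": 0.03},
  ],
)

```text
clock: 9.82
position: [0.5466, 0.1271, 0.0327]
ee_rot: [-0.335, 0.942, 0.027, -0.004]
contact_force: [-1.5, -11.2, 5.6]
width: 0.0302
```

```bash
python3 -c "
from h import *
tipbay()
foot(341.8,371.1,309.5)"
```

```text
t 9.82 p [0.5466 0.1271 0.0327] w 0.0302 F [ -1.5 -11.2   5.6]
tool x [0.999 0.053 0.012] y [ 0.049 -0.774 -0.631] z [-0.025  0.631 -0.776] tip [0.546  0.1429 0.0133] q [-0.28  0.58  1.9   0.76  1.06 -0.85]
tip in bay 0.0021 -0.0307 mill y est 0.0049
mill [0.5415 0.1727] [-0.7  0.7 -0. ] in bay -0.001 -0.0007
```

Wall contact: the force rose to 11 N. Backing off straight.

Emit:
send_rows(
  plan=[
    {"linear": [-0.0002,0.0031,-0.0025],"delta_rot": [0,0,0],"fingers": 0.03},
    {"linear": [-0.0006,0.0093,-0.0076],"delta_rot": [0,0,0],"fingers": 0.03},
    {"linear": [-0.001,0.0155,-0.0126],"delta_rot": [0,0,0],"fingers": 0.03},
    {"linear": [-0.001,0.0155,-0.0126],"delta_rot": [0,0,0],"fingers": 0.03},
    {"linear": [-0.001,0.0155,-0.0126],"delta_rot": [0,0,0],"fingers": 0.03},
    {"linear": [-0.001,0.0155,-0.0126],"delta_rot": [0,0,0],"fingers": 0.03},
    {"linear": [-0.001,0.015,-0.015],"delta_rot": [0,0,0],"fingers": 0.03},
    {"linear": [0,0,-0.01],"delta_rot": [0,0,0],"fingers": 0.03},
  ],
)

```text
clock: 10.48
position: [0.5439, 0.0002, 0.0419]
ee_rot: [-0.339, 0.94, 0.028, -0.008]
contact_force: [-0.1, 0.5, 0.2]
width: 0.0299
```

```bash
python3 - <<'E'
from h import *
st()
im=manip.get_image('wrist'); save(im,'b1.png'); b=manip.get_image('scene'); save(b,'b1s.png')
e=manip.find_in("mill","scene"); print([(x["p"],x["extent"]) for x in e])
m=manip.masks_of("mill","scene")
for x in m[:1]:
    p=x["pixels"]; rows=np.where(p.any(1))[0]; 
    for r in rows[::6]: c=np.where(p[r])[0]; print(r,c.min(),c.max())
manip.get_image('top')
for n in('top','scene'):
  for th in("door_tab","bin"):
    print(n,th,[(round(float(d["p"]),2),np.round(d["extent"]).tolist()) for d in manip.find_in(th,n)])
print(proj("scene",[[.5424,.1734,z] for z in (0,.1,.22)]).round(1))
E
```

```text
t 10.48 p [5.439e-01 2.000e-04 4.190e-02] w 0.0299 F [-0.1  0.5  0.2]
tool x [0.998 0.057 0.005] y [ 0.047 -0.769 -0.638] z [-0.033  0.637 -0.77 ] tip [0.5431 0.0161 0.0227] q [-0.49  0.6   1.81  0.63  1.21 -0.92]
[(0.92, [340.7, 226.3, 373.7, 307.6])]
228 359 365
234 353 373
240 352 373
246 352 372
252 352 370
258 351 369
264 351 367
270 351 366
276 350 365
282 345 367
288 342 370
294 341 370
300 342 368
306 346 353
top door_tab [(0.61, [342.0, 148.0, 448.0, 177.0])]
top bin [(0.89, [330.0, 75.0, 454.0, 178.0]), (0.69, [338.0, 150.0, 452.0, 179.0])]
scene door_tab [(0.9, [222.0, 110.0, 270.0, 229.0])]
scene bin [(0.81, [128.0, 110.0, 265.0, 268.0])]
[[355.5 296.9]
 [359.  268.7]
 [364.1 228. ]]
```

The mill stands upright at the bay origin, and the mask agrees with the expected axis columns 355–364. Now I'll locate the tab from the first pictures by colour.

```bash
python3 - <<'E'
from h import *
for f,n,(x0,y0,x1,y1) in(("t0","top",(330,135,460,180)),("s0","scene",(220,105,262,165))):
    im=cv2.imread(f"pics/{f}.png")[y0:y1,x0:x1].astype(int); B,G,R=im[...,0],im[...,1],im[...,2]
    m=((R-B>45)&(R>1.5*G)).astype(np.uint8)
    k,l,stt,_=cv2.connectedComponentsWithStats(m); i=1+stt[1:,4].argmax(); ys,xs=np.where(l==i)
    h=cv2.convexHull(np.c_[xs+x0,ys+y0].astype(np.int32)); a=cv2.approxPolyDP(h,1.5,True)[:,0]
    print(n,len(xs),a.tolist(),cv2.minAreaRect(np.c_[xs+x0,ys+y0].astype(np.float32)))
    for u in a: print(u,ray(n,u,.218)[:2].round(4),ray(n,u,.18)[:2].round(4))
E
```

```text
top 2 [[402, 150]] ((401.5, 150.0), (1.0, 0.0), 180.0)
[402 150] [ 0.6493 -0.2134] [ 0.6625 -0.2235]Traceback (most recent call last):
  File "<stdin>", line 5, in <module>
ValueError: attempt to get argmax of an empty sequence
```

```bash
python3 - <<'E'
from h import *
b=cv2.imread("pics/t0.png"); print(b[146:160,400].tolist()); print(cv2.imread("pics/s0.png")[135,228:250].tolist())
for f,n,(x0,y0,x1,y1) in(("t0","top",(330,135,460,180)),("s0","scene",(220,105,262,165))):
    im=cv2.imread(f"pics/{f}.png")[y0:y1,x0:x1].astype(int); B,G,R=im[...,0],im[...,1],im[...,2]
    m=((R>1.3*G)&(R-B>20)).astype(np.uint8)
    k,l,stt,_=cv2.connectedComponentsWithStats(m); i=1+stt[1:,4].argmax(); ys,xs=np.where(l==i)
    h=cv2.convexHull(np.c_[xs+x0,ys+y0].astype(np.int32)); a=cv2.approxPolyDP(h,1.5,True)[:,0]
    print(n,len(xs))
    for u in a: print(u,ray(n,u,.218)[:2].round(4),ray(n,u,.18)[:2].round(4))
E
```

```text
[[135, 154, 153], [136, 155, 155], [136, 154, 153], [65, 89, 112], [55, 80, 119], [60, 83, 121], [54, 76, 106], [39, 49, 62], [40, 52, 65], [38, 52, 63], [36, 48, 60], [41, 50, 67], [68, 80, 85], [67, 79, 84]]
[[120, 141, 141], [119, 140, 140], [119, 140, 141], [120, 141, 141], [91, 107, 109], [56, 66, 74], [44, 55, 66], [45, 55, 66], [44, 54, 65], [44, 54, 65], [43, 53, 65], [49, 63, 83], [54, 74, 102], [56, 77, 108], [56, 77, 107], [64, 87, 111], [91, 112, 128], [102, 122, 136], [102, 122, 136], [101, 122, 136], [102, 122, 136], [101, 122, 136]]
top 147
[417 148] [ 0.6512 -0.2515] [ 0.6644 -0.2632]
[416 152] [ 0.641  -0.2474] [ 0.6538 -0.259 ]
[404 156] [ 0.6333 -0.2162] [ 0.6457 -0.2264]
[381 157] [ 0.6358 -0.1589] [ 0.6484 -0.1667]
[383 151] [ 0.651  -0.1658] [ 0.6642 -0.1739]
scene 127
[246 151] [ 0.6574 -0.1211] [ 0.6456 -0.1681]
[243 150] [ 0.662 -0.127] [ 0.6505 -0.1744]
[231 118] [ 0.6487 -0.2505] [ 0.6363 -0.3062]
[234 119] [ 0.6438 -0.2438] [ 0.631 -0.299]
[244 137] [ 0.6454 -0.1692] [ 0.6327 -0.2194]
```

Emit:
send_rows(
  plan=[
    {"linear": [0,-0.0255,-0.0308],"delta_rot": [0,0,0],"fingers": 0.0},
    {"linear": [0,-0.0255,-0.0308],"delta_rot": [0,0,0],"fingers": 0.0},
    {"linear": [0,-0.0255,-0.0308],"delta_rot": [0,0,0],"fingers": 0.0},
    {"linear": [0,-0.0255,-0.0308],"delta_rot": [0,0,0],"fingers": 0.0},
    {"linear": [0,-0.0255,-0.0308],"delta_rot": [0,0,0],"fingers": 0.0},
    {"linear": [0,-0.0255,-0.0308],"delta_rot": [0,0,0],"fingers": 0.0},
    {"linear": [0,-0.0255,-0.0308],"delta_rot": [0,0,0],"fingers": 0.0},
  ],
)

```text
clock: 11.52
position: [0.5379, 0.0099, 0.3239]
ee_rot: [-0.344, 0.938, 0.028, -0.022]
contact_force: [1.0, 0.6, 0.2]
width: 0.0001
```

Emit:
send_rows(
  plan=[
    {"linear": [0,0,0],"delta_rot": [-6.3,0,0],"fingers": 0.0},
    {"linear": [0,0,0],"delta_rot": [-6.3,0,0],"fingers": 0.0},
    {"linear": [0,0,0],"delta_rot": [-6.3,0,0],"fingers": 0.0},
    {"linear": [0,0,0],"delta_rot": [-6.3,0,0],"fingers": 0.0},
    {"linear": [0,0,0],"delta_rot": [-6.3,0,0],"fingers": 0.0},
    {"linear": [0,0,0],"delta_rot": [-6.3,0,0],"fingers": 0.0},
    {"linear": [0,0,0],"delta_rot": [0,0,0],"fingers": 0.0},
  ],
)

```text
clock: 12.1
position: [0.5395, 0.0116, 0.3361]
ee_rot: [-0.006, 0.999, 0.035, -0.0]
contact_force: [-0.7, -0.1, -0.3]
width: 0.0002
```

```bash
python3 -c "
from h import *
s,R=st(); print('to target',(R.T@(np.array([.70,-.209,.30])-s['position'])).round(4))"
```

```text
t 12.1 p [0.5395 0.0116 0.3361] w 0.0002 F [-0.7 -0.1 -0.3]
tool x [ 0.998  0.07  -0.   ] y [ 0.07  -0.997 -0.013] z [-0.001  0.013 -1.   ] tip [0.5394 0.0119 0.3112] q [-0.12  0.19  1.43  0.01  1.53 -0.19]
to target [0.1447 0.2318 0.0331]
```

Emit:
send_rows(
  plan=[
    {"linear": [0.018,0.029,0.002],"delta_rot": [0,0,0],"fingers": 0.0},
    {"linear": [0.018,0.029,0.002],"delta_rot": [0,0,0],"fingers": 0.0},
    {"linear": [0.018,0.029,0.002],"delta_rot": [0,0,0],"fingers": 0.0},
    {"linear": [0.018,0.029,0.002],"delta_rot": [0,0,0],"fingers": 0.0},
    {"linear": [0.018,0.029,0.002],"delta_rot": [0,0,0],"fingers": 0.0},
    {"linear": [0.018,0.029,0.002],"delta_rot": [0,0,0],"fingers": 0.0},
    {"linear": [0.018,0.029,0.002],"delta_rot": [0,0,0],"fingers": 0.0},
    {"linear": [0.018,0.029,0.002],"delta_rot": [0,0,0],"fingers": 0.0},
    {"linear": [0,0,0],"delta_rot": [0,0,0],"fingers": 0.0},
  ],
)

```text
clock: 12.85
position: [0.7023, -0.2107, 0.3073]
ee_rot: [-0.021, 0.999, 0.044, -0.004]
contact_force: [-0.4, -0.7, -0.7]
width: -0.0001
```

```bash
python3 - <<'E'
from h import *
s,R=st()
im=manip.get_image('wrist').astype(int); save(im.astype(np.uint8),'b2.png')
# brown tab pixels in wrist view
r,g,b=im[...,0],im[...,1],im[...,2]
m=((r>1.3*g)&(r-b>20)).astype(np.uint8); k,l,stt,_=cv2.connectedComponentsWithStats(m)
for i in np.argsort(-stt[1:,4])[:3]+1:
    ys,xs=np.where(l==i); a=cv2.approxPolyDP(cv2.convexHull(np.c_[xs,ys].astype(np.int32)),3,True)[:,0]
    print(stt[i].tolist(),[(u.tolist(),ray('wrist',u,.218)[:2].round(4).tolist()) for u in a])
E
```

```text
t 12.85 p [ 0.7023 -0.2107  0.3073] w -0.0001 F [-0.4 -0.7 -0.7]
tool x [ 0.996  0.088 -0.007] y [ 0.087 -0.995 -0.042] z [-0.011  0.042 -0.999] tip [ 0.702  -0.2097  0.2824] q [-0.4   0.52  0.99  0.03  1.65 -0.49]
[227, 135, 31, 136, 3137] [([250, 135], [0.6552, -0.1583]), ([257, 138], [0.6595, -0.1597]), ([251, 245], [0.6587, -0.2306]), ([239, 269], [0.6513, -0.2488]), ([230, 270], [0.6452, -0.2501]), ([227, 254], [0.6429, -0.2385]), ([232, 143], [0.6443, -0.1641])]
[563, 0, 32, 9, 243] [([594, 0], [0.8424, -0.0674]), ([592, 8], [0.8424, -0.0715]), ([563, 5], [0.826, -0.0714]), ([564, 0], [0.8259, -0.0689])]
```

Wrist picture: the tab spans x 0.645–0.655, y −0.25…−0.16, which agrees with the top view. The tip is about 30 mm behind it, so I'll descend.

Emit:
send_rows(
  plan=[
    {"linear": [0,0.001,0.025],"delta_rot": [0,0,0],"fingers": 0.0},
    {"linear": [0,0.001,0.025],"delta_rot": [0,0,0],"fingers": 0.0},
    {"linear": [0,0.001,0.025],"delta_rot": [0,0,0],"fingers": 0.0},
    {"linear": [0,0,0.006],"delta_rot": [0,0,0],"fingers": 0.0},
    {"linear": [0,0,0],"delta_rot": [0,0,0],"fingers": 0.0},
  ],
)

```text
clock: 13.32
position: [0.697, -0.2068, 0.2233]
ee_rot: [-0.029, 0.999, 0.044, -0.006]
contact_force: [-0.3, 0.2, -0.6]
width: -0.0001
```

```bash
python3 -c "
from h import *
st()"
```

```text
t 13.32 p [ 0.697  -0.2068  0.2233] w -0.0001 F [-0.3  0.2 -0.6]
tool x [ 0.996  0.087 -0.01 ] y [ 0.087 -0.995 -0.058] z [-0.015  0.057 -0.998] tip [ 0.6966 -0.2054  0.1983] q [-0.41  0.54  1.16  0.05  1.48 -0.5 ]
```

Emit:
send_rows(
  plan=[
    {"linear": [-0.01,-0.0009,0],"delta_rot": [0,0,0],"fingers": 0.0},
    {"linear": [-0.01,-0.0009,0],"delta_rot": [0,0,0],"fingers": 0.0},
    {"linear": [-0.01,-0.0009,0],"delta_rot": [0,0,0],"fingers": 0.0},
    {"linear": [-0.01,-0.0009,0],"delta_rot": [0,0,0],"fingers": 0.0},
    {"linear": [-0.01,-0.0009,0],"delta_rot": [0,0,0],"fingers": 0.0},
    {"linear": [-0.01,-0.0009,0],"delta_rot": [0,0,0],"fingers": 0.0},
    {"linear": [-0.01,-0.0009,0],"delta_rot": [0,0,0],"fingers": 0.0},
    {"linear": [-0.01,-0.0009,0],"delta_rot": [0,0,0],"fingers": 0.0},
    {"linear": [-0.01,-0.0009,0],"delta_rot": [0,0,0],"fingers": 0.0},
    {"linear": [-0.01,-0.0009,0],"delta_rot": [0,0,0],"fingers": 0.0},
    {"linear": [-0.008,-0.0009,0],"delta_rot": [0,0,0],"fingers": 0.0},
  ],
)

```text
clock: 14.23
position: [0.5826, -0.2034, 0.2332]
ee_rot: [-0.03, 0.999, 0.046, -0.001]
contact_force: [0.7, 0.2, 0.2]
width: -0.0001
```

```bash
python3 - <<'E'
from h import *
st()
manip.get_image('scene'); manip.get_image('top')
for n in('scene','top'): print([(round(float(d["p"]),2),np.round(d["extent"]).tolist()) for d in manip.find_in("door_tab",n)])
E
```

```text
t 14.23 p [ 0.5826 -0.2034  0.2332] w -0.0001 F [0.7 0.2 0.2]
tool x [0.996 0.092 0.002] y [ 0.092 -0.994 -0.06 ] z [-0.004  0.06  -0.998] tip [ 0.5825 -0.2019  0.2083] q [-0.48  0.36  1.43  0.05  1.38 -0.58]
[(0.7, [234.0, 112.0, 288.0, 232.0]), (0.49, [335.0, 158.0, 367.0, 186.0])]
[(0.92, [341.0, 170.0, 453.0, 185.0])]
```

Emit:
send_rows(
  plan=[
    {"linear": [0,0,-0.03],"delta_rot": [0,0,0],"fingers": 0.0},
    {"linear": [0,0,-0.03],"delta_rot": [0,0,0],"fingers": 0.0},
    {"linear": [0,0,-0.03],"delta_rot": [0,0,0],"fingers": 0.0},
    {"linear": [0,0,0],"delta_rot": [0,0,0],"fingers": 0.0},
    {"linear": [0,0,0],"delta_rot": [0,0,0],"fingers": 0.0},
    {"linear": [0,0,0],"delta_rot": [0,0,0],"fingers": 0.0},
    {"linear": [0,0,0],"delta_rot": [0,0,0],"fingers": 0.0},
    {"linear": [0,0,0],"delta_rot": [0,0,0],"fingers": 0.0},
    {"linear": [0,0,0],"delta_rot": [0,0,0],"fingers": 0.0},
    {"linear": [0,0,0],"delta_rot": [0,0,0],"fingers": 0.0},
    {"linear": [0,0,0],"delta_rot": [0,0,0],"fingers": 0.0},
    {"linear": [0,0,0],"delta_rot": [0,0,0],"fingers": 0.0},
  ],
)

```text
clock: 15.43
position: [0.5864, -0.2082, 0.318]
ee_rot: [-0.033, 0.998, 0.047, -0.005]
contact_force: [0.5, 0.3, -0.8]
width: -0.0001
```

Emit:
send_rows(
  plan=[
    {"linear": [0,0,0],"delta_rot": [0,0,0],"fingers": 0.0},
    {"linear": [0,0,0],"delta_rot": [0,0,0],"fingers": 0.0},
    {"linear": [0,0,0],"delta_rot": [0,0,0],"fingers": 0.0},
    {"linear": [0,0,0],"delta_rot": [0,0,0],"fingers": 0.0},
    {"linear": [0,0,0],"delta_rot": [0,0,0],"fingers": 0.0},
    {"linear": [0,0,0],"delta_rot": [0,0,0],"fingers": 0.0},
    {"linear": [0,0,0],"delta_rot": [0,0,0],"fingers": 0.0},
    {"linear": [0,0,0],"delta_rot": [0,0,0],"fingers": 0.0},
    {"linear": [0,0,0],"delta_rot": [0,0,0],"fingers": 0.0},
    {"linear": [0,0,0],"delta_rot": [0,0,0],"fingers": 0.0},
    {"linear": [0,0,0],"delta_rot": [0,0,0],"fingers": 0.0},
    {"linear": [0,0,0],"delta_rot": [0,0,0],"fingers": 0.0},
  ],
)

```text
clock: 16.43
position: [0.5862, -0.2082, 0.3179]
ee_rot: [-0.033, 0.998, 0.046, -0.005]
contact_force: [0.6, -0.3, 0.7]
width: 0.0003
```

Emit:
send_rows(
  plan=[
    {"linear": [0,0,0],"delta_rot": [0,0,0],"fingers": 0.0},
    {"linear": [0,0,0],"delta_rot": [0,0,0],"fingers": 0.0},
    {"linear": [0,0,0],"delta_rot": [0,0,0],"fingers": 0.0},
    {"linear": [0,0,0],"delta_rot": [0,0,0],"fingers": 0.0},
    {"linear": [0,0,0],"delta_rot": [0,0,0],"fingers": 0.0},
    {"linear": [0,0,0],"delta_rot": [0,0,0],"fingers": 0.0},
    {"linear": [0,0,0],"delta_rot": [0,0,0],"fingers": 0.0},
    {"linear": [0,0,0],"delta_rot": [0,0,0],"fingers": 0.0},
    {"linear": [0,0,0],"delta_rot": [0,0,0],"fingers": 0.0},
    {"linear": [0,0,0],"delta_rot": [0,0,0],"fingers": 0.0},
    {"linear": [0,0,0],"delta_rot": [0,0,0],"fingers": 0.0},
    {"linear": [0,0,0],"delta_rot": [0,0,0],"fingers": 0.0},
  ],
)

```text
clock: 17.43
position: [0.5862, -0.2082, 0.3178]
ee_rot: [-0.034, 0.998, 0.046, -0.005]
contact_force: [-0.7, -0.5, 0.2]
width: -0.0002
```

```bash
python3 - <<'E'
from h import *
st()
b=manip.get_image('scene'); save(b,'f1.png'); manip.get_image('top')
for n in('scene','top'):
  for th in("door_tab","mill","mug","toothpicks","lid","spoon"): print(n,th,[(round(float(d["p"]),2),np.round(d["extent"]).tolist()) for d in manip.find_in(th,n)[:2]])
# predicted door tab point at 1.5 rad
print(proj("scene",[[.652-.198,-.209,.03],[.652,-.209,.218]]).round())
E
```

```text
t 17.43 p [ 0.5862 -0.2082  0.3178] w -0.0002 F [-0.7 -0.5  0.2]
tool x [ 0.996  0.093 -0.007] y [ 0.092 -0.993 -0.067] z [-0.013  0.066 -0.998] tip [ 0.5859 -0.2065  0.2929] q [-0.48  0.34  1.26  0.05  1.58 -0.58]
scene door_tab [(0.75, [244.0, 144.0, 325.0, 229.0]), (0.63, [334.0, 157.0, 365.0, 186.0])]
scene mill [(0.94, [343.0, 228.0, 376.0, 310.0])]
scene mug [(0.58, [258.0, 344.0, 316.0, 400.0])]
scene toothpicks [(0.81, [242.0, 263.0, 268.0, 303.0])]
scene lid [(0.7, [334.0, 158.0, 365.0, 186.0])]
scene spoon [(0.91, [425.0, 254.0, 512.0, 342.0])]
top door_tab [(0.88, [340.0, 172.0, 404.0, 239.0])]
top mill [(0.78, [242.0, 201.0, 270.0, 234.0])]
top mug [(0.92, [193.0, 135.0, 233.0, 171.0])]
top toothpicks [(0.88, [281.0, 145.0, 297.0, 168.0]), (0.31, [331.0, 74.0, 442.0, 238.0])]
top lid [(0.77, [377.0, 255.0, 391.0, 278.0])]
top spoon [(0.73, [188.0, 286.0, 269.0, 308.0])]
[[315. 167.]
 [235. 128.]]
```

View pics/f1.png

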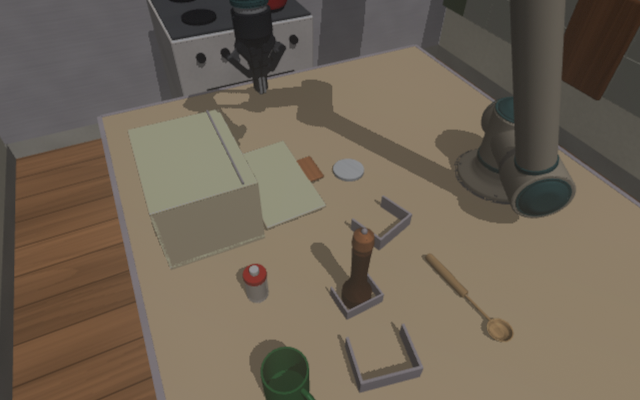

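```bash
python3 - <<'E'
from h import *
a=cv2.imread("pics/b1s.png",0)[222:315,330:385].astype(np.float32); b=cv2.imread("pics/f1.png",0)[222:315,330:385].astype(np.float32)
print(cv2.phaseCorrelate(a,b), abs(a-b).mean())
print("signed off",manip.sign_off())
E
```

```text
((-0.05028626364381594, -0.00921093405454343), 1.0193875676227941) 2.8576734
the job is handed in; nothing more can be done
signed off None
```

The mill is in the smallest bay against its back wall, the bin's door is down flat, and the job is handed in. Sign-off gives no verdict.

**What I did**
- **Mill:** I pushed its foot with the two fingers, part open and tilted, so it slid upright into the bay. It touched the back wall at about 11 N, and I backed off straight.
- **Door:** I moved the closed fingertips behind the wooden tab, pushed it towards the robot until the door fell open, then lifted the arm clear.

**Last checks, at about 17.5 s of the 72 s**
- **Mill position:** it stands upright, about 1 mm from the bay centre by one camera fit. It did not move while the door opened (image shift 0.05 px).
- **Door:** it lies flat, with the tab seen near (310,170) against a predicted (315,167) for fully open.
- **Other objects:** dispenser, mug and spoon were found within a few pixels of their start positions in both pictures. The lid matched only in the scene picture, because the top view showed just part of it.
- **Robot:** the fingertips are about 0.29 m up and the arm is touching nothing.

**Disagreement:** the detector's box for the mill sat about 2 px from the one before the door opened. The direct image comparison showed no movement, so I treat that as detector noise. Two estimates of the mill's depth in the bay also differed: about −1 mm from the picture just before wall contact, and about +5 mm from the finger position at contact. Both are within tolerance.

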